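Hook and snap shut the battery cover

TASK

Take the metal cover out of the wooden stand and close the open battery bay of the grey unit with it: hook the lip along the cover's foot under the ledge at the bottom of the bay, then swing the top edge back and press it until it snaps fully home behind the spring catch. Let go of it, and leave the tape, the cup and the rubber rod where they are.

Things in the scene. Friction and masses are not known exactly. Their poses are not given: they have to be found in the camera images.
- cover: Plain aluminium cover, 0.2 kg: plate 110 mm wide (y), 6 mm thick (x -6 to 0), 126 mm high. Origin: middle of the bottom edge of its inner (rear) face; z up the plate, x inwards, -x out. At the start it stands upright, loose, in the stand, lip to the stand's front; it lifts straight out.
- lip (a point): Middle of the front of the cover's lip, at (-22, 0, 4) mm in the cover's frame. The lip runs along the cover's whole foot, 8 mm high, and sticks out of the outer face from x = -6 to x = -22 mm.
- top_edge (a point): Middle of the cover's rolled top edge (8 mm round), on the inner face, at (0, 0, 122) mm in the cover's frame.
- tab (a point): Point to grip in the cover's ribbed tab, (-3, 0, 148) mm in the cover's frame. The tab stands up from the top edge, z = 126 to 166 mm, 50 mm wide (y), 10 mm thick (x -8 to 2 mm): pinch it across its thickness.
- battery_unit: Fixed grey battery unit, 157 mm deep (x), 152 mm wide (y), 148 mm high at the back, with an open sloping front towards -x and three battery cells inside. Origin: centre of its underside; x points away from the open front. Bay floor 20 mm above the bench, side walls 60 mm either side of the middle, low front wall with its inner face at x = -61 mm.
- ledge (a point): Middle of the ledge's lower inner edge, (-50, 0, 41) mm in the unit's frame; the ledge (z 41 to 46) overhangs from the front wall. An upright cover passes down behind it to the floor with its inner face at x = -21 mm (7 mm free each way); moved to x = -39 its lip is under the ledge and meets the wall. Let go, it stays upright or tips back on the catch.
- bay: The bay's sloping frame, fixed to the unit, leaning back 25 degrees; its origin is at (-40, 0, 20) mm in the unit's frame, z runs up the slope, x inwards. The shut cover has the pose of this frame within about 2 mm, its inner face lying on two dark rails at x = 0.
- catch (a joint): Spring catch atop the bay: two round noses 40 to 54 mm either side of the middle, reaching out over the cover's top edge, room for the tab between. 0 = rest (out); slides up the slope, at most 8 mm, springs back. The unpressed cover leans on the noses, top edge about 20 mm short of home; pressing it inwards at the tab or top edge with 5 to 10 N makes it snap in behind them.
- stand: Fixed plywood panel stand, 80 mm (x) by 148 mm (y). Origin: centre of its underside. Its floor is 12 mm up, low front rail (24 mm high) at -x, back wall 70 mm high at +x, end walls 38 mm high. The cover's inner face is at about x = 10 mm in it.
- tape: Bystander: roll of masking tape lying flat, 96 mm across, 25 mm high, origin under its centre.
- cup: Bystander: small cream cup of screws, 72 mm across, 40 mm high, origin under its centre.
- rod: Bystander: black rubber rod lying on the bench, 191 mm long (its y), 40 mm thick, origin under its centre.
Not all that is in view belongs to the job. There is more than one size of the cover; the job needs the larger.

How it is judged (in metres and radians):
On the way:
1. the cover's lip is under the ledge while its top edge is still open (x of lip in the frame of battery_unit between -0.066 and -0.053 m and z of lip in the frame of battery_unit between 0.015 and 0.041 m and x of top_edge in the frame of bay below -0.012 m and y of lip in the frame of battery_unit between -0.01 and 0.01 m), for 0.2 s.
At the end, for the whole second after the job is handed in: The cover is shut and at rest: its lip lies at least 3 mm under the ledge and within 10 mm of the bay's middle, its top edge is within 6 mm of the rails, it lies within 0.06 rad of the bay's slope and 0.08 rad across it, and the spring catch is back out (under 2 mm from rest) over the top edge (x of lip in the frame of battery_unit below -0.053 m and z of lip in the frame of battery_unit below 0.041 m and x of top_edge in the frame of bay between -0.006 and 0.006 m and z of top_edge in the frame of bay below 0.126 m and angle between the z axis of cover and the z axis of bay, either way round below 0.06 rad and angle between the y axis of cover and the y axis of bay, either way round below 0.08 rad and value of joint catch below 0.002 m and linear speed of cover below 0.01 m/s and y of lip in the frame of battery_unit between -0.01 and 0.01 m); the robot touches nothing.
It fails at once if the tape, the cup or the rod is moved more than 25 mm (distance of any of tape, cup, rod from where it was at the start of the episode above 0.025 m).
It also fails if it takes over 46 s, if anything falls off the work surface, if the arm or the gripper's body presses on something with over 40 N, if the wrist force passes 120 N, or if a joint passes its speed limit or range.

ROBOT

A 7-joint arm with a two-finger parallel gripper is mounted at the origin on the work surface; the furniture and walls round the work are solid. World frame = base frame: x ahead of the robot, y to its left, z up, the work surface at z = 0. Lengths are in m, angles in degrees, forces in N, time in s.
With the tool pointing down it reaches from about 0.425 to 0.875 m from the base axis. Payload 4.7 kg.
Tool frame: the origin (TCP) lies between the finger pads; the fingertips stand 17 mm ahead of it and the grasp point (between the pads) lies 2 mm behind it; z points along the fingers, y is the line along which they close (so a half turn about z gives the same grasp; the last joint's range is limited). The gripper opens to 87 mm and grips with 3 to 60 N. Pads are 19 mm wide; open, the fingers measure 117 mm over their backs; the gripper's body (75 mm by 190 mm) begins 51 mm behind the grasp point.
Start: joints at [-68.692, 18.392, -4.016, 83.108, 1.295, 78.541, -3.26], TCP at [0.228, 0.609, 0.24] pointing down, gripper open.
Joint ranges: [-163.93, 163.93], [-17.29, 119.83], [-79.2, 71.16], [3.27, 140.29], [-89.18, 269.18], [5.43, 117.66], [-154.24, 154.24]. Speed limits (degrees/s): [147.25, 147.25, 180, 180, 180, 180, 180].

INTERFACE

Orientations are given as [roll, pitch, yaw] about the fixed x, y, z axes, in that order (R = Rz(yaw) Ry(pitch) Rx(roll)).
In Python, from cell import env, cams gives the robot as it stands.
- The arm moves only by the shell command python3 -m pendant 'ROWS' [FORCE]. ROWS is JSON, a list of rows, each an object of numbers: "tx", "ty", "tz": the shift along the tool's x, y, z each as a share of 0.05 m, from -1 to 1; "spin": the turn about the tool's z as a share of 4 degrees, from -1 to 1; "claw": the closure, from 0 (fully open) to 1 (shut). A call has 1 to 10 rows; each row shifts and turns the commanded pose from where the row before left it, along the tool's axes as they then stand; what a row does not reach is not made up. A row lasts 1/8 s, in which the tool goes at most 62.5 mm and 10.7 degrees, less where a joint would pass 70% of its speed; a pose out of reach is approached as far as the arm can. A call with a number of a shift or a turn outside -1 to 1 is refused whole. A call with a gripper value outside its range is refused whole. The fingers move at their own pace and stop on an object; FORCE is the grip in N (left out, the last holds). Time passes only in rows, so rows that do not move let the fingers close. It gives the time, the measured TCP pose, the force, the opening and the grip force at its end, in the units of the state.
- env.get_obs(): the state, without advancing time (a new reading comes with each control period).
- cams.read_camera(name): name is "scene" or "top"; returns the picture (400x640x3 uint8, red, green, blue); there is no depth.
- cams.camera_info(name): a dict with "fx", "fy", "cx", "cy" (pixels), "rvec" (rotation vector, rad) and "tvec" (3), from world to camera coordinates, as OpenCV has them. Camera axes: x right, y down, z forward; pixel columns grow to the right and rows downward; lengths in m; the calibration is good to about 2 mm. A picture is of the moment at which its call begins. camera_info takes no time and is no camera call.
- env.sign_off(): hands the job in; it is judged then, once.
The state is a dict: "time_s": time; "qpos": joint angles; "joint_velocities": joint speeds; "effort": joint torques, N m; "tool_pos": TCP position; "tool_rot": TCP orientation; "force": force on the tool from outside, world axes, zero at the start; "wrist_torque": the same for the moment, N m; "grip_width": finger opening in m; "grasp_force": force on a finger pad.
Only numpy, scipy, OpenCV 4.12 (cv2) and the standard library are available. Lean on these libraries where they do the work, as an engineer would, in place of code of your own. Each camera call takes 0.05 s, during which the arm holds its last target. There are 200 camera calls.

## Working session

There is one attempt and no reset: what is moved stays moved. The work goes in short steps, Python scripts to look and compute and a shell command to move; the robot and the scene stay as the last step left them, time stands still between calls to the robot, and variables do not carry over. Pictures are saved under pics/ and viewed, at most 10 in all, crops included, and the job is handed in when it is done.

```bash
ls; mkdir -p pics
python3 - <<'E'
from cell import env,cams
import cv2
for n in("scene","top"):
    im=cams.read_camera(n); cv2.imwrite(f"pics/{n}0.png",im[:,:,::-1]); print(n,cams.camera_info(n))
print(env.get_obs())
E
```

```text
pics
scene {'fx': 392.2923489590112, 'fy': 392.2923489590112, 'cx': 322.55806113923916, 'cy': 194.39514411110463, 'rvec': array([ 1.92496758, -0.41565471,  0.28516285]), 'tvec': array([-0.44016138,  0.18308396,  1.0066671 ])}
top {'fx': 474.9464176996793, 'fy': 474.9464176996793, 'cx': 319.72238509485254, 'cy': 199.28915555943522, 'rvec': array([ 2.16111556, -2.14874286,  0.12662805]), 'tvec': array([-0.0379133 ,  0.4738012 ,  1.33476618])}
{'time_s': 0.1, 'qpos': array([-68.69292353,  18.43498192,  -4.01679868,  83.1670006 ,
         1.2944044 ,  78.54024543,  -3.25961158]), 'joint_velocities': array([-0.07926381, -0.09325027, -0.10261355, -0.01604595,  0.08110195,
        0.0031713 , -0.01963258]), 'effort': array([-4.55440040e-04, -4.92570305e+01, -4.05932581e-01, -3.13399351e+01,
       -6.41089864e-02,  3.94475902e-02,  5.42977375e-05]), 'tool_pos': array([0.22749503, 0.60840248, 0.23857709]), 'tool_rot': array([-1.79902974e+02,  4.39270181e-03,  1.59503974e+02]), 'force': array([ 0.65865024, -0.1701225 , -0.84949472]), 'wrist_torque': array([ 0.01632237, -0.07339546, -0.03086224]), 'grasp_force': 0.0, 'grip_width': 0.08711789897370992}
```

View pics/scene0.png

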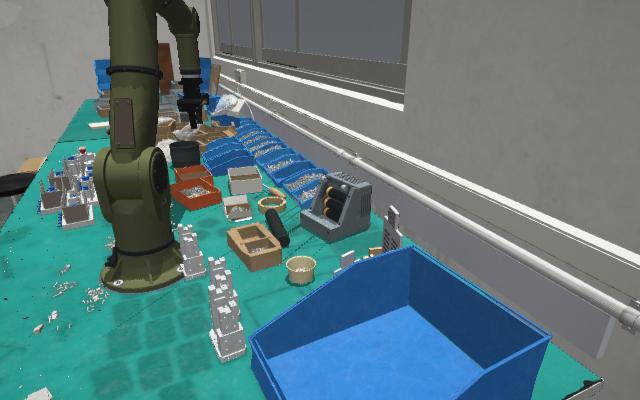

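View pics/top0.png

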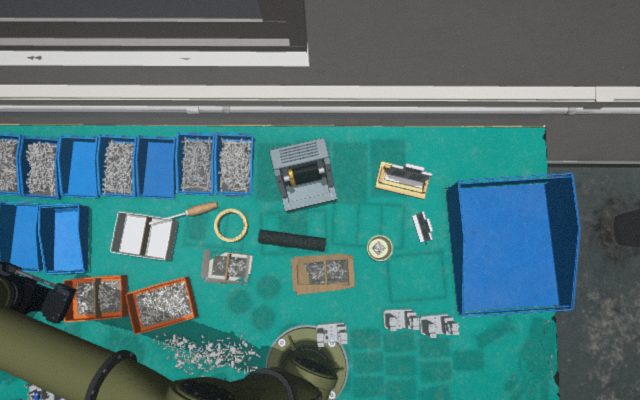

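The top view shows the unit at about (305,173), a wooden stand holding a plate at (403,178), and a second plate loose at (423,227). The tape is at (231,225), the rod at (292,240) and the cup at (379,248). There are two cover candidates, so I'll enlarge them.

```bash
cat > h.py <<'E'
import numpy as np,cv2
from cell import env,cams
from scipy.spatial.transform import Rotation as R
I={n:cams.camera_info(n) for n in("scene","top")}
def K(n): c=I[n]; return np.array([[c['fx'],0,c['cx']],[0,c['fy'],c['cy']],[0,0,1.]])
def P(n): return K(n)@np.c_[cv2.Rodrigues(I[n]['rvec'])[0],I[n]['tvec']]
def proj(n,X): return cv2.projectPoints(np.atleast_2d(np.array(X,float)),I[n]['rvec'],I[n]['tvec'],K(n),None)[0][:,0]
def tri(s,t):
    h=cv2.triangulatePoints(P("scene"),P("top"),np.array(s,float),np.array(t,float)); return h[:3,0]/h[3,0]
def onz(n,uv,z):
    Rm=cv2.Rodrigues(I[n]['rvec'])[0]; C=-Rm.T@I[n]['tvec']; d=Rm.T@np.linalg.inv(K(n))@np.array([*uv,1.]); return C+d*(z-C[2])/d[2]
E
python3 - <<'E'
import cv2,numpy as np
s=cv2.imread("pics/scene0.png");t=cv2.imread("pics/top0.png")
a=cv2.resize(t[150:250,365:445],None,fx=5,fy=5,interpolation=cv2.INTER_CUBIC)   # x 365.. y150..
b=cv2.resize(s[195:295,325:405],None,fx=5,fy=5,interpolation=cv2.INTER_CUBIC)
cv2.imwrite("pics/c1.png",np.hstack([a,b]))
c=cv2.resize(t[130:220,260:350],None,fx=4.4,fy=4.4,interpolation=cv2.INTER_CUBIC)
d=cv2.resize(s[165:255,295:385],None,fx=4.4,fy=4.4,interpolation=cv2.INTER_CUBIC)
cv2.imwrite("pics/c2.png",np.hstack([c,d]))
E
```

```text
(no output)
```

View pics/c1.png

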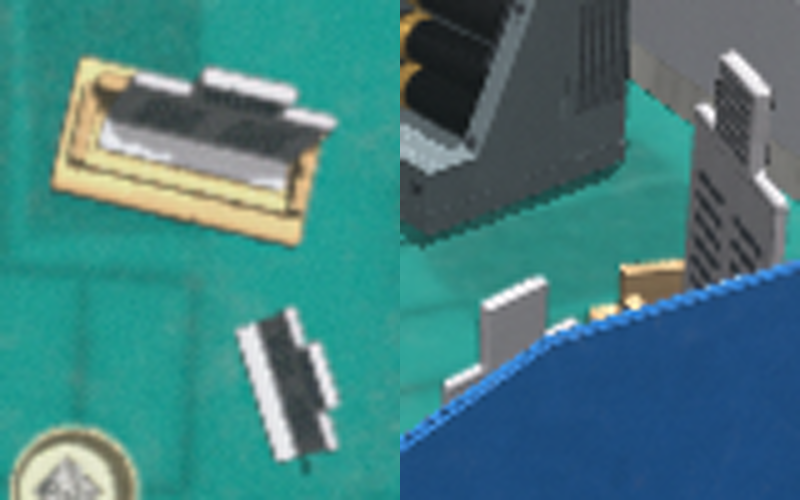

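View pics/c2.png

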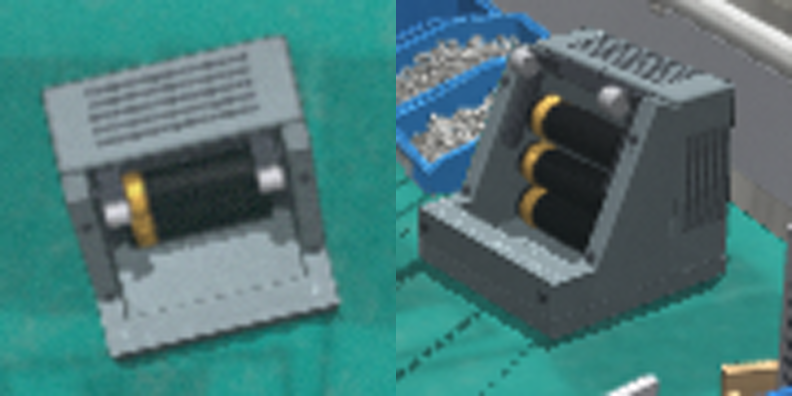

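In crop c1, two plates fit "cover":
- **In the stand:** top px (404,176), 5 px per 10 mm larger, with slots and a ribbed tab. It stands in the wooden stand, so it is the larger cover the job needs.
- **On the bench:** top px (423,227), a smaller one standing loose. This is the decoy.

Crop c2 shows the unit, with its open front facing the robot and the two noses at top px (287,178) and (321,170). Next I'll fit the poses from both views.

```bash
cat > fit.py <<'E'
from h import *
from scipy.optimize import least_squares
T1=lambda u,v:(u/5+365-.4,v/5+150-.4); S1=lambda u,v:((u-400)/5+325-.4,v/5+195-.4)
T2=lambda u,v:(u/4.4+260-.4,v/4.4+130-.4); S2=lambda u,v:((u-396)/4.4+295-.4,v/4.4+165-.4)
cov=[("top",(2,25,166),T1(206,67)),("top",(2,-25,166),T1(299,87)),("top",(-8,-25,166),T1(294,106)),("top",(-8,25,166),T1(202,85)),
("top",(0,55,125),T1(135,72)),("top",(0,-55,125),T1(337,119)),("top",(-22,55,8),T1(103,148)),("top",(-22,-55,8),T1(285,188)),
("scene",(2,25,166),S1(735,51)),("scene",(2,-25,166),S1(771,80)),("scene",(-8,25,166),S1(720,62)),("scene",(-8,-25,166),S1(758,95)),
]
unit=[("scene",(-78.5,76,0),S2(420,262)),("scene",(-78.5,-76,0),S2(550,341)),("scene",(78.5,-76,0),S2(726,277)),
("scene",(78.5,-76,148),S2(733,88)),("top",(78.5,76,148),T2(45,90)),("top",(78.5,-76,148),T2(285,38)),
("top",(-78.5,76,None),T2(115,355)),("top",(-78.5,-76,None),T2(340,305)),("scene",(-78.5,76,None),S2(420,206)),("scene",(-78.5,-76,None),S2(550,283))]
def fit(pts,x0,name,zfree=True):
    def X(p):
        m=np.array([[a,b,(p[4]*1e3 if c is None else c)] for _,(a,b,c),_ in pts])/1e3
        return m@R.from_euler('z',p[3]).as_matrix().T+[p[0],p[1],p[2] if zfree else 0]
    def r(p):
        W=X(p); return np.concatenate([proj(n,w)[0]-uv for (n,_,uv),w in zip(pts,W)])
    s=least_squares(r,x0,loss='soft_l1'); print(name,s.x.round(4),"yaw",np.degrees(s.x[3]).round(2)); print(r(s.x).reshape(-1,2).round(1).tolist()); return s.x
if __name__=="__main__":
    g=onz("top",(404,176),.1); print(g)
    fit(cov,[g[0],g[1],.012,0,0],"cover")
    g=onz("top",(305,173),.1); fit(unit,[g[0],g[1],0,0,.045],"unit")
    print("noses",tri(S2(523,60),T2(118,212)),tri(S2(612,100),T2(270,178)))
    print("tab mid-back corners",tri(S1(735,51),T1(206,67)),tri(S1(771,80),T1(299,87)))
    for n,q in(("tape",(231,225)),("rod",(292,240)),("cup",(379,248)),("small",(424,227))): print(n,onz("top",q,.03))
E
python3 fit.py
```

```text
[ 0.53066221 -0.26577895  0.1       ]
cover [ 0.5434 -0.2805  0.0105 -0.2189  0.    ] yaw -12.54
[[-0.4, 0.2], [-0.0, 0.4], [0.2, 0.4], [-0.4, 0.3], [-0.1, 0.5], [0.0, 0.1], [-1.1, 0.4], [-0.3, 0.8], [1.4, -0.4], [2.4, 2.5], [0.4, -2.3], [0.8, -0.2]]
unit [0.5295 0.0081 0.0011 0.2205 0.0446] yaw 12.64
[[0.1, -0.2], [0.5, 1.0], [0.7, 0.5], [1.6, -1.7], [-0.8, 0.2], [0.6, 0.1], [-1.6, 1.4], [-0.3, 1.3], [-0.2, -0.4], [0.7, 0.2]]
noses [0.51406809 0.05312572 0.14636628] [ 0.5356864 -0.0379461  0.1455641]
tab mid-back corners [ 0.54972906 -0.25685474  0.17632069] [ 0.53804623 -0.30306942  0.1826977 ]
tape [0.39860677 0.2175489  0.03      ]
rod [0.35695127 0.04284376 0.03      ]
cup [ 0.33581181 -0.20391464  0.03      ]
small [ 0.39604395 -0.33243822  0.03      ]
```

Run:
```python
from h import *
def box(x0,x1,y0,y1,z0,z1):
    c=np.array([[x,y,z] for x in(x0,x1) for y in(y0,y1) for z in(z0,z1)]); return [(c[i],c[j]) for i in range(8) for j in range(i) if (c[i]!=c[j]).sum()==1]
def W(p,x,y,z,yaw): return p@R.from_euler('z',yaw,degrees=True).as_matrix().T/1e3+[x,y,z]
cov=box(-6,0,-55,55,0,126)+box(-8,2,-25,25,126,166)+box(-22,-6,-55,55,0,8)
un=box(-78.5,78.5,-76,76,0,0.001)+[(np.array([78.5,-76,148.]),np.array([78.5,76,148.])),(np.array([-78.5,-76,44.6]),np.array([-78.5,76,44.6])),(np.array([-61,-60,44.6]),np.array([-61,60,44.6])),(np.array([78.5,-76,0.]),np.array([78.5,-76,148.]))]
out=[]
for n,(x,y,w,h),seg,pose in(("top",(365,150,80,60),cov,(.5434,-.2805,.012,-12.54)),("scene",(365,195,80,60),cov,(.5434,-.2805,.012,-12.54)),
 ("top",(265,135,80,80),un,(.5295,.0081,0,12.6)),("scene",(298,165,80,80),un,(.5295,.0081,0,12.6))):
    im=cv2.resize(cv2.imread(f"pics/{n}0.png")[y:y+h,x:x+w],None,fx=5,fy=5*(1 if h==60 else .75*0+1),interpolation=cv2.INTER_CUBIC)
    for a,b in seg:
        q=(proj(n,[W(a,*pose),W(b,*pose)])+.5-[x,y])*5
        cv2.line(im,tuple(int(v) for v in q[0]),tuple(int(v) for v in q[1]),(0,0,255),1,cv2.LINE_AA)
    out.append(im[:300])
cv2.imwrite("pics/ov.png",np.vstack([np.hstack(out[:2]),np.hstack(out[2:])]))
```

```text
(no output)
```

View pics/ov.png

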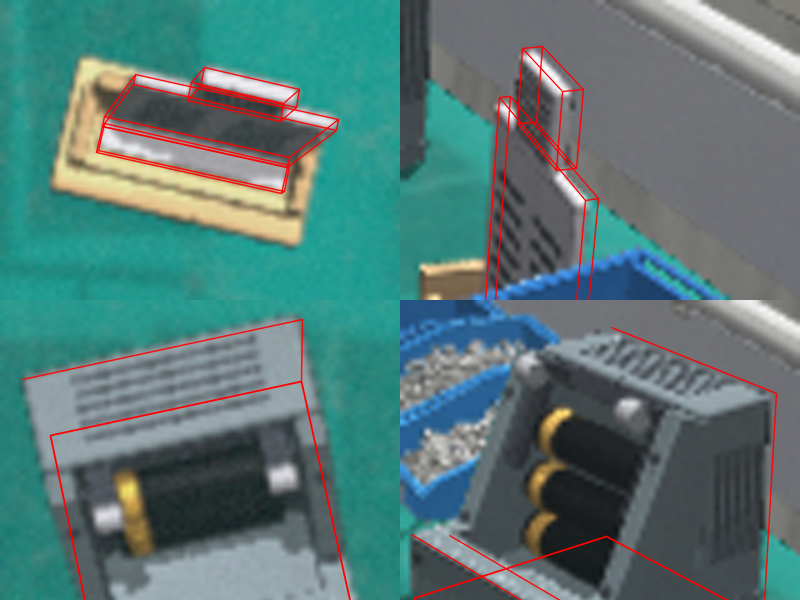

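The wireframe fits the top view closely. In the scene view it is within 1–2 px, so the poses will do for grasping. I'll move across above everything while turning 82°.

```bash
python3 -m pendant '[{"tx":-0.6,"spin":1},{"tx":-0.6,"spin":1},{"tx":-0.6,"spin":1},{"tx":-0.6,"spin":1},{"tx":-0.6,"spin":1},{"tx":-0.6,"spin":1},{"tx":-0.6,"spin":1},{"tx":-0.6,"spin":1},{"tx":-0.6,"spin":1},{"tx":-0.6,"spin":1}]' && python3 -m pendant '[{"tx":-0.9,"spin":1},{"tx":-0.9,"spin":1},{"tx":-0.9,"spin":1},{"tx":-0.9,"spin":1},{"tx":-0.9,"spin":1},{"tx":-0.9,"spin":1},{"tx":-0.9,"spin":1},{"tx":-0.9,"spin":1},{"tx":-0.9,"spin":1},{"spin":1}]'
cat > go.py <<'E'
import sys; from h import *
# usage: go.py x y z yawdir(of tool y, deg): shift in tool axes as shares
o=env.get_obs(); p=o['tool_pos']; Rm=R.from_euler('xyz',o['tool_rot'],degrees=True).as_matrix()
a=np.degrees(np.arctan2(Rm[1,1],Rm[0,1])); x,y,z,w=map(float,sys.argv[1:5])
print("now",p.round(4),"toolz",Rm[:,2].round(3),"tool y dir",a.round(2),"spin first",((a-w+90)%180-90)/4)
Rt=R.from_euler('z',(w-a+90)%180-90,degrees=True).as_matrix()@Rm
print("shares after spin",(Rt.T@(np.array([x,y,z])-p)/.05).round(3),"t",round(o['time_s'],2),"F",o['force'].round(1),"w",round(o['grip_width'],4),"j7",o['qpos'][6].round(1))
E
python3 go.py .5405 -.2799 .24 -12.54
```

```text
now [0.2275 0.6084 0.2386] toolz [-0.001 -0.002 -1.   ] tool y dir 69.5 spin first 20.51099157387786
shares after spin [-15.983   9.968  -0.044] t 0.1 F [ 0.7 -0.2 -0.8] w 0.0871 j7 -3.3invalid input at $[0]: expected keys tx, ty, tz, spin, claw
```

```bash
python3 -m pendant '[{"tx":-0.6,"ty":0,"tz":0,"spin":1,"claw":0},{"tx":-0.6,"ty":0,"tz":0,"spin":1,"claw":0},{"tx":-0.6,"ty":0,"tz":0,"spin":1,"claw":0},{"tx":-0.6,"ty":0,"tz":0,"spin":1,"claw":0},{"tx":-0.6,"ty":0,"tz":0,"spin":1,"claw":0},{"tx":-0.6,"ty":0,"tz":0,"spin":1,"claw":0},{"tx":-0.6,"ty":0,"tz":0,"spin":1,"claw":0},{"tx":-0.6,"ty":0,"tz":0,"spin":1,"claw":0},{"tx":-0.6,"ty":0,"tz":0,"spin":1,"claw":0},{"tx":-0.6,"ty":0,"tz":0,"spin":1,"claw":0}]' && python3 -m pendant '[{"tx":-0.9,"ty":0,"tz":0,"spin":1,"claw":0},{"tx":-0.9,"ty":0,"tz":0,"spin":1,"claw":0},{"tx":-0.9,"ty":0,"tz":0,"spin":1,"claw":0},{"tx":-0.9,"ty":0,"tz":0,"spin":1,"claw":0},{"tx":-0.9,"ty":0,"tz":0,"spin":1,"claw":0},{"tx":-0.9,"ty":0,"tz":0,"spin":1,"claw":0},{"tx":-0.9,"ty":0,"tz":0,"spin":1,"claw":0},{"tx":-0.9,"ty":0,"tz":0,"spin":1,"claw":0},{"tx":-0.9,"ty":0,"tz":0,"spin":1,"claw":0},{"tx":0,"ty":0,"tz":0,"spin":1,"claw":0}]'; python3 go.py .5405 -.2799 .24 -12.54
```

```text
time_s: 1.35
tool_pos: [0.4588, 0.4241, 0.2396]
tool_rot: [180.0, -0.0, 119.2]
force: [0.7, -0.5, -0.3]
grip_width: 0.0869
grasp_force: 0.0
time_s: 2.6
tool_pos: [0.5505, 0.0322, 0.2401]
tool_rot: [179.9, 0.0, 78.8]
force: [-0.1, 1.0, 0.3]
grip_width: 0.0864
grasp_force: 0.0
now [0.5505 0.0322 0.2401] toolz [ 0.001 -0.001 -1.   ] tool y dir -11.2 spin first 0.33388684386705236
shares after spin [-6.137  1.16   0.007] t 2.6 F [-0.1  1.   0.3] w 0.0864 j7 -14.6
```

```bash
python3 -m pendant '[{"tx":0,"ty":0,"tz":0,"spin":0.33,"claw":0},{"tx":-0.77,"ty":0.145,"tz":0,"spin":0,"claw":0},{"tx":-0.77,"ty":0.145,"tz":0,"spin":0,"claw":0},{"tx":-0.77,"ty":0.145,"tz":0,"spin":0,"claw":0},{"tx":-0.77,"ty":0.145,"tz":0,"spin":0,"claw":0},{"tx":-0.77,"ty":0.145,"tz":0,"spin":0,"claw":0},{"tx":-0.77,"ty":0.145,"tz":0,"spin":0,"claw":0},{"tx":-0.77,"ty":0.145,"tz":0,"spin":0,"claw":0},{"tx":-0.75,"ty":0.145,"tz":0,"spin":0,"claw":0},{"tx":0,"ty":0,"tz":0,"spin":0,"claw":0}]'; python3 go.py .5405 -.2799 .160 -12.54
```

```text
time_s: 3.85
tool_pos: [0.5434, -0.2775, 0.2395]
tool_rot: [-180.0, 0.1, 77.9]
force: [-0.9, 0.7, -0.2]
grip_width: 0.0868
grasp_force: 0.0
now [ 0.5434 -0.2775  0.2395] toolz [-0.001 -0.002 -1.   ] tool y dir -12.1 spin first 0.11008509740670647
shares after spin [-0.057 -0.046  1.589] t 3.85 F [-0.9  0.7 -0.2] w 0.0868 j7 20.6
```

```bash
python3 -m pendant '[{"tx":-0.05,"ty":-0.045,"tz":0.4,"spin":0.1,"claw":0},{"tx":0,"ty":0,"tz":0.4,"spin":0,"claw":0},{"tx":0,"ty":0,"tz":0.4,"spin":0,"claw":0},{"tx":0,"ty":0,"tz":0.4,"spin":0,"claw":0},{"tx":0,"ty":0,"tz":0,"spin":0,"claw":1},{"tx":0,"ty":0,"tz":0,"spin":0,"claw":1},{"tx":0,"ty":0,"tz":0,"spin":0,"claw":1},{"tx":0,"ty":0,"tz":0,"spin":0,"claw":1},{"tx":0,"ty":0,"tz":0,"spin":0,"claw":1},{"tx":0,"ty":0,"tz":0,"spin":0,"claw":1}]' 30; python3 go.py .5405 -.2799 .160 -12.54
```

```text
time_s: 5.1
tool_pos: [0.542, -0.276, 0.1597]
tool_rot: [180.0, -0.0, 77.8]
force: [0.1, -0.0, -0.6]
grip_width: 0.0351
grasp_force: 0.0
now [ 0.542  -0.276   0.1597] toolz [ 0.  0. -1.] tool y dir -12.22 spin first 0.0802295424434547
shares after spin [-0.083 -0.013 -0.006] t 5.1 F [ 0.1 -0.  -0.6] w 0.0351 j7 22.3
```

```bash
python3 -m pendant '[{"tx":-0.06,"ty":0,"tz":0,"spin":0.05,"claw":1},{"tx":0,"ty":0,"tz":0,"spin":0,"claw":1},{"tx":0,"ty":0,"tz":0,"spin":0,"claw":1},{"tx":0,"ty":0,"tz":0,"spin":0,"claw":1},{"tx":0,"ty":0,"tz":0,"spin":0,"claw":1},{"tx":0,"ty":0,"tz":0,"spin":0,"claw":1}]' 30; python3 go.py .5405 -.2799 .160 -12.54
```

```text
time_s: 5.85
tool_pos: [0.5412, -0.2791, 0.1595]
tool_rot: [-180.0, 0.0, 77.6]
force: [-0.8, -1.3, 0.9]
grip_width: 0.0101
grasp_force: 30.0
now [ 0.5412 -0.2791  0.1595] toolz [-0. -0. -1.] tool y dir -12.43 spin first 0.02846482593333377
shares after spin [-0.019 -0.009 -0.009] t 5.85 F [-0.8 -1.3  0.9] w 0.0101 j7 22.5
```

```bash
python3 -m pendant '[{"tx":0,"ty":0,"tz":-0.3,"spin":0,"claw":1},{"tx":0,"ty":0,"tz":-0.6,"spin":0,"claw":1},{"tx":0,"ty":0,"tz":-0.6,"spin":0,"claw":1},{"tx":0,"ty":0,"tz":-0.6,"spin":0,"claw":1},{"tx":0,"ty":0,"tz":-0.6,"spin":-0.9,"claw":1},{"tx":0,"ty":0,"tz":-0.6,"spin":-0.9,"claw":1},{"tx":0,"ty":0,"tz":-0.2,"spin":-0.9,"claw":1},{"tx":0,"ty":0,"tz":0,"spin":-0.9,"claw":1},{"tx":0,"ty":0,"tz":0,"spin":-0.9,"claw":1},{"tx":0,"ty":0,"tz":0,"spin":-0.9,"claw":1}]' 30; python3 go.py .5061 .0028 .335 12.8
```

```text
time_s: 7.1
tool_pos: [0.5414, -0.2786, 0.3353]
tool_rot: [179.9, -0.0, 99.3]
force: [-0.1, -0.4, -1.4]
grip_width: 0.0094
grasp_force: 30.0
now [ 0.5414 -0.2786  0.3353] toolz [ 0.001  0.    -1.   ] tool y dir 9.31 spin first -0.8724708809552766
shares after spin [5.645 0.558 0.008] t 7.1 F [-0.1 -0.4 -1.4] w 0.0094 j7 40.6
```

```bash
python3 -m pendant '[{"tx":0,"ty":0,"tz":0,"spin":-0.87,"claw":1},{"tx":0.4,"ty":0.07,"tz":0,"spin":0,"claw":1},{"tx":0.75,"ty":0.07,"tz":0,"spin":0,"claw":1},{"tx":0.75,"ty":0.07,"tz":0,"spin":0,"claw":1},{"tx":0.75,"ty":0.07,"tz":0,"spin":0,"claw":1},{"tx":0.75,"ty":0.07,"tz":0,"spin":0,"claw":1},{"tx":0.75,"ty":0.07,"tz":0,"spin":0,"claw":1},{"tx":0.75,"ty":0.07,"tz":0,"spin":0,"claw":1},{"tx":0.7,"ty":0.07,"tz":0,"spin":0,"claw":1},{"tx":0,"ty":0,"tz":0,"spin":0,"claw":1}]' 30; python3 go.py .5061 .0028 .335 12.8
python3 - <<'E'
from h import *
s=cams.read_camera("scene")[:,:,::-1]; t=cams.read_camera("top")[:,:,::-1]
cv2.imwrite("pics/s1.png",s); cv2.imwrite("pics/t1.png",t)
a=cv2.resize(t[110:230,260:360],None,fx=4,fy=4,interpolation=cv2.INTER_CUBIC)
b=cv2.resize(s[120:240,285:385],None,fx=4,fy=4,interpolation=cv2.INTER_CUBIC)
cv2.imwrite("pics/v1.png",np.hstack([a,b]))
E
```

```text
time_s: 8.35
tool_pos: [0.507, 0.0043, 0.3352]
tool_rot: [179.9, -0.1, 103.0]
force: [0.4, -0.7, -1.3]
grip_width: 0.0101
grasp_force: 30.0
now [0.507  0.0043 0.3352] toolz [ 0.001  0.002 -1.   ] tool y dir 13.01 spin first 0.05332018265787397
shares after spin [-0.025 -0.023  0.004] t 8.35 F [ 0.4 -0.7 -1.3] w 0.0101 j7 9.1
```

View pics/v1.png

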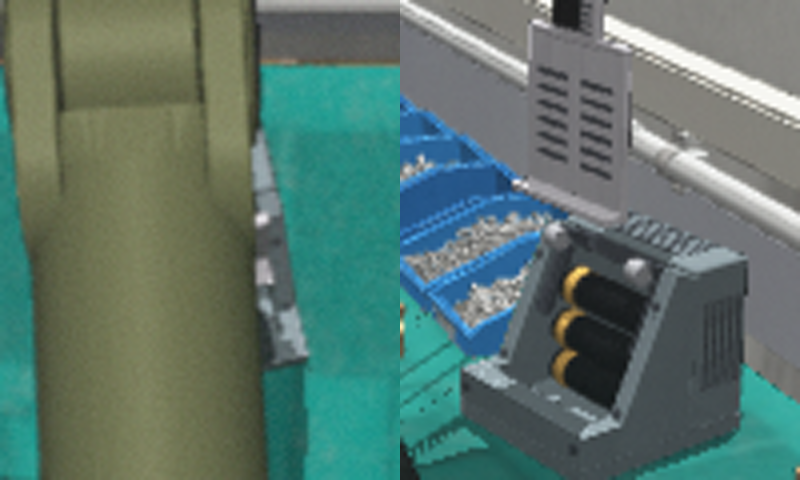

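The scene crop shows the cover hanging square, lip forward, above the bay. The lip ends are at crop (515,185) and (620,222), and the plate's top corners at (530,22) and (629,45). The arm hides the top view, so I'll check lateral alignment from the scene points.

Run:
```python
from h import *
from scipy.optimize import least_squares
S=lambda u,v:((u-400)/4+285-.4,v/4+120-.4)
M=np.array([(-6,55,126),(-6,-55,126),(-22,55,4),(-22,-55,4)])/1e3
U=np.array([S(530,22),S(629,45),S(514,184),S(620,222)])
yaw=np.radians(12.9)
def X(p,yaw): return M@R.from_euler('z',yaw).as_matrix().T+p[:3]
pred=np.r_[.507-(-.003)*np.cos(yaw),.0043+.003*np.sin(yaw),.3352+.002-.148]
print("pred",pred.round(4),(proj("scene",X(pred,yaw))-U).round(1).tolist())
s=least_squares(lambda p:(proj("scene",X(p,p[3]))-U).ravel(),[*pred,yaw]); print("fit",s.x.round(4),np.degrees(s.x[3]))
ax=np.array([-np.sin(yaw),np.cos(yaw),0]); print("lateral diff fit-pred mm",1e3*ax@(s.x[:3]-pred))
# noses and unit corners lateral/prediction in scene for unit pose
u0=np.array([.5295,.0081,0])
N=np.array([(-4.6,47,146),(-4.6,-47,146),(-78.5,76,0),(-78.5,-76,0),(78.5,-76,148)])/1e3
Q=np.array([S(557,232),S(637,270),S(463,412-20+0),S(573,478),S(745,257)])
print((proj("scene",N@R.from_euler('z',12.8,degrees=True).as_matrix().T+u0)-Q).round(1).tolist())
```

```text
pred [0.5099 0.005  0.1892] [[0.2, -1.8], [0.1, -0.5], [-0.1, -0.7], [-3.1, -0.3]]
fit [0.5224 0.0281 0.1797 0.3025] 17.332037546548168
lateral diff fit-pred mm 19.71734540489818
[[0.9, 0.6], [0.9, 0.0], [-0.2, 6.7], [2.4, 4.4], [2.0, -0.6]]
```

Prediction and picture agree within 1 px, apart from one ill-defined lip corner. Lateral error against the noses is about 0.5 mm. Going down.

```bash
python3 -m pendant '[{"tx":0,"ty":-0.025,"tz":0.4,"spin":0,"claw":1},{"tx":0,"ty":0,"tz":0.5,"spin":0,"claw":1},{"tx":0,"ty":0,"tz":0.5,"spin":0,"claw":1},{"tx":0,"ty":0,"tz":0.5,"spin":0,"claw":1},{"tx":0,"ty":0,"tz":0.5,"spin":0,"claw":1},{"tx":0,"ty":0,"tz":0.2,"spin":0,"claw":1},{"tx":0,"ty":0,"tz":0,"spin":0,"claw":1}]' 30; python3 go.py .5061 .0028 .1735 12.8
```

```text
time_s: 9.32
tool_pos: [0.5028, -0.0027, 0.2029]
tool_rot: [-179.5, 0.0, 102.4]
force: [-6.2, -1.1, -2.1]
grip_width: 0.0105
grasp_force: 30.1
now [ 0.5028 -0.0027  0.2029] toolz [-0.009 -0.002 -1.   ] tool y dir 12.43 spin first -0.09183785739303829
shares after spin [0.093 0.095 0.587] t 9.32 F [-6.2 -1.1 -2.1] w 0.0105 j7 10.4
```

```bash
python3 go.py .5061 .0028 .1735 12.8;  python3 - <<'E'
from h import *
s=cams.read_camera("scene")[:,:,::-1]; t=cams.read_camera("top")[:,:,::-1]
cv2.imwrite("pics/s2.png",s); cv2.imwrite("pics/t2.png",t)
a=cv2.resize(t[130:230,290:350],None,fx=5,fy=5,interpolation=cv2.INTER_CUBIC)
b=cv2.resize(s[145:245,290:390],None,fx=5,fy=5,interpolation=cv2.INTER_CUBIC)
cv2.imwrite("pics/v2.png",np.hstack([a,b]))
o=env.get_obs(); print(o['force'],o['wrist_torque'])
E
```

```text
now [ 0.5028 -0.0027  0.2029] toolz [-0.009 -0.002 -1.   ] tool y dir 12.43 spin first -0.09183785739303829
shares after spin [0.093 0.095 0.587] t 9.32 F [-6.2 -1.1 -2.1] w 0.0105 j7 10.4
[-6.81001669 -1.37659936 -2.70272023] [-0.67500499  2.02361655 -0.35839258]
```

View pics/v2.png

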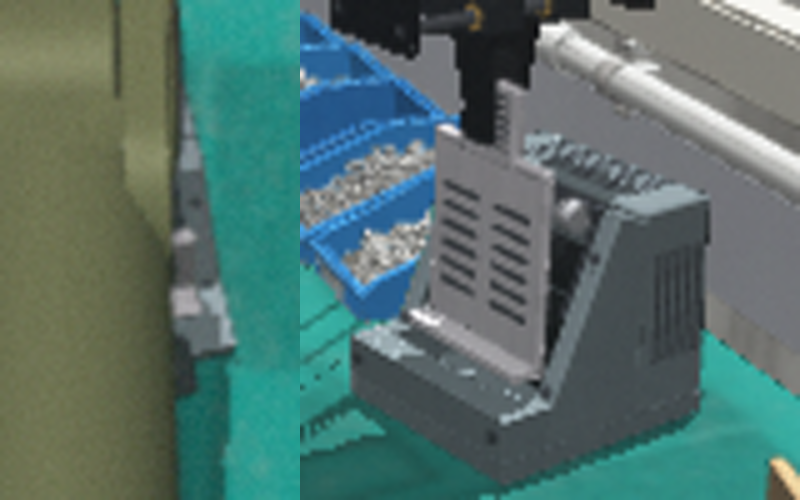

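The scene crop shows the cover in the bay mouth, with its right edge at (548,375) close against the right wall. The arm drifted about 5 mm to -y and 3 mm to -x during the descent, which explains the 6 N side force. I'll back up a little, recentre and come down again.

```bash
python3 -m pendant '[{"tx":0,"ty":0,"tz":-0.3,"spin":0,"claw":1},{"tx":0,"ty":0,"tz":-0.3,"spin":0,"claw":1},{"tx":0.1,"ty":0.08,"tz":0,"spin":-0.09,"claw":1},{"tx":0,"ty":0,"tz":0,"spin":0,"claw":1},{"tx":0,"ty":0,"tz":0,"spin":0,"claw":1}]' 30; python3 go.py .5061 .0028 .1735 12.8
```

```text
time_s: 10.05
tool_pos: [0.5086, 0.006, 0.2341]
tool_rot: [-180.0, 0.0, 103.0]
force: [0.2, 0.4, -1.2]
grip_width: 0.0097
grasp_force: 30.0
now [0.5086 0.006  0.2341] toolz [-0.001 -0.    -1.   ] tool y dir 13.05 spin first 0.06129129571754177
shares after spin [-0.051 -0.063  1.212] t 10.05 F [ 0.2  0.4 -1.2] w 0.0097 j7 9.8
```

Run:
```python
from h import *
def L(*p): p=np.array(p,float); return p[:3],p[3:]
un=[L(-50,-60,46,-50,60,46),L(-78.5,-76,46,-78.5,76,46),L(78.5,-76,148,78.5,76,148),L(-78.5,-76,0,-78.5,76,0),L(-78.5,-76,0,78.5,-76,0),L(78.5,-76,0,78.5,-76,148)]
out=[]
for n,(x,y,w,h) in(("top",(266,136,76,80)),("scene",(296,168,84,80))):
    k=5 if n=="top" else 5
    im=cv2.resize(cv2.imread(f"pics/{n}0.png")[y:y+h,x:x+w],None,fx=k,fy=k,interpolation=cv2.INTER_LANCZOS4)
    for a,b in un:
        for A in (a,b):pass
        q=[(proj(n,p/1e3@R.from_euler('z',12.8,degrees=True).as_matrix().T+[.5295,.0081,0])[0]+.5-[x,y])*k for p in(a,b)]
        cv2.line(im,tuple(int(v) for v in q[0]),tuple(int(v) for v in q[1]),(0,0,255),1,cv2.LINE_AA)
    out.append(im)
cv2.imwrite("pics/ov2.png",np.hstack(out))
```

View pics/ov2.png

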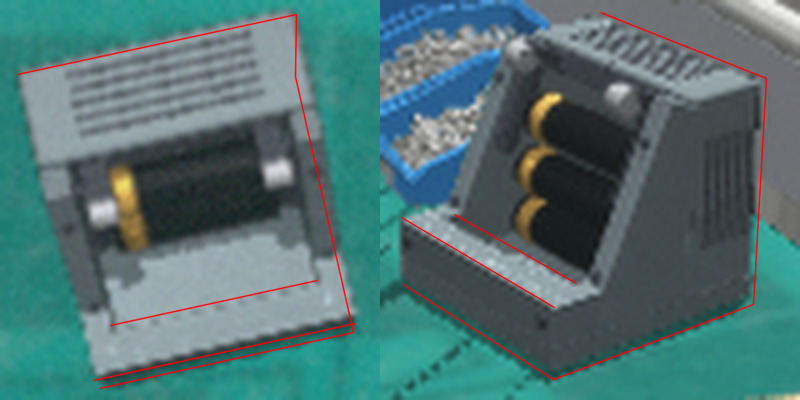

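The overlay puts the ledge edge on its drawn line: top crop (110,325)–(318,280) and scene crop (455,213)–(575,283). So the unit pose holds, and the contact came from the arm's sideways drift, with the right end riding on the side wall. I'll average several pose readings to take out the noise before descending again.

```bash
cat > avg.py <<'E'
from h import *
def avg(n=6,pr=True):
    A=[]
    for _ in range(n):
        cams.read_camera("scene"); o=env.get_obs(); A.append([*o['tool_pos'],*o['force'],*o['wrist_torque'],o['tool_rot'][2]])
    A=np.array(A); m=A.mean(0); c,s=np.cos(np.radians(12.8)),np.sin(np.radians(12.8)); d=m[:3]-[.5295,.0081,0]
    print("tcp",m[:3].round(4),"sd",A[:,:3].std(0).round(4),"F",m[3:6].round(1),"T",m[6:9].round(2),"yaw",m[9].round(2)-90,"t",round(o['time_s'],2))
    print("unit frame mm: inner face x %.1f, lateral(tool) %.1f, cover bottom z %.1f"%(1e3*(c*d[0]+s*d[1])+3,1e3*(-s*d[0]+c*d[1]),1e3*m[2]-147.5))
avg()
E
python3 avg.py
```

```text
tcp [0.5087 0.0058 0.2342] sd [0.     0.     0.0001] F [-0.1  0.2 -1.8] T [-0.08  0.03 -0.  ] yaw 13.019999999999996 t 10.35
unit frame mm: inner face x -17.8, lateral(tool) 2.4, cover bottom z 86.7
```

```bash
python3 -m pendant '[{"tx":-0.02,"ty":-0.09,"tz":0,"spin":0.05,"claw":1},{"tx":0,"ty":0,"tz":0.2,"spin":0,"claw":1},{"tx":0,"ty":0,"tz":0.2,"spin":0,"claw":1},{"tx":0,"ty":0,"tz":0,"spin":0,"claw":1}]' 30; python3 avg.py
```

```text
time_s: 10.85
tool_pos: [0.5038, 0.0039, 0.2132]
tool_rot: [-179.9, -0.0, 102.8]
force: [0.2, 0.8, -2.2]
grip_width: 0.0098
grasp_force: 30.0
tcp [0.5048 0.0039 0.2146] sd [0.0002 0.     0.0004] F [-0.2 -0.5 -1.6] T [-0.07  0.01 -0.01] yaw 12.819999999999993 t 11.15
unit frame mm: inner face x -22.0, lateral(tool) 1.4, cover bottom z 67.1
```

```bash
python3 -m pendant '[{"tx":0,"ty":0,"tz":0.12,"spin":0,"claw":1},{"tx":0,"ty":0,"tz":0.12,"spin":0,"claw":1},{"tx":0,"ty":0,"tz":0,"spin":0,"claw":1}]' 30; python3 avg.py
```

```text
time_s: 11.52
tool_pos: [0.5041, 0.0039, 0.2017]
tool_rot: [-179.9, -0.0, 102.8]
force: [-0.0, -1.1, -2.5]
grip_width: 0.0101
grasp_force: 30.0
tcp [0.5047 0.0039 0.2026] sd [0.0002 0.     0.0002] F [-0.   0.  -1.9] T [-0.08  0.03  0.02] yaw 12.819999999999993 t 11.82
unit frame mm: inner face x -22.1, lateral(tool) 1.4, cover bottom z 55.1
```

No contact at the height where it touched before. Continuing to just above the floor.

```bash
python3 -m pendant '[{"tx":0,"ty":0,"tz":0.15,"spin":0,"claw":1},{"tx":0,"ty":0,"tz":0.15,"spin":0,"claw":1},{"tx":0,"ty":0,"tz":0.15,"spin":0,"claw":1},{"tx":0,"ty":0,"tz":0.15,"spin":0,"claw":1},{"tx":0,"ty":0,"tz":0,"spin":0,"claw":1}]' 30; python3 avg.py
```

```text
time_s: 12.45
tool_pos: [0.5041, 0.0039, 0.1717]
tool_rot: [-179.9, -0.0, 102.8]
force: [-0.7, -0.9, -1.3]
grip_width: 0.0096
grasp_force: 30.0
tcp [0.5048 0.0039 0.1727] sd [0.0002 0.     0.0002] F [-0.1 -0.2 -1.9] T [-0.07  0.02 -0.01] yaw 12.819999999999993 t 12.75
unit frame mm: inner face x -22.0, lateral(tool) 1.4, cover bottom z 25.2
```

```bash
python3 -m pendant '[{"tx":0,"ty":0,"tz":0.06,"spin":0,"claw":1},{"tx":0,"ty":-0.08,"tz":0,"spin":0,"claw":1},{"tx":0,"ty":-0.08,"tz":0,"spin":0,"claw":1},{"tx":0,"ty":-0.08,"tz":0,"spin":0,"claw":1},{"tx":0,"ty":-0.06,"tz":0,"spin":0,"claw":1},{"tx":0,"ty":0,"tz":0,"spin":0,"claw":1}]' 30; python3 avg.py
```

```text
time_s: 13.5
tool_pos: [0.4899, 0.0005, 0.1697]
tool_rot: [180.0, -0.0, 102.8]
force: [-0.1, -0.6, -1.7]
grip_width: 0.01
grasp_force: 30.0
tcp [0.4902 0.0006 0.1696] sd [0. 0. 0.] F [ 0.4 -0.3 -1.8] T [-0.08  0.03 -0.01] yaw 12.819999999999993 t 13.8
unit frame mm: inner face x -37.0, lateral(tool) 1.4, cover bottom z 22.1
```

```bash
python3 -m pendant '[{"tx":0,"ty":-0.04,"tz":0,"spin":0,"claw":1},{"tx":0,"ty":-0.03,"tz":0.02,"spin":0,"claw":1},{"tx":0,"ty":0,"tz":0.03,"spin":0,"claw":1},{"tx":0,"ty":0,"tz":0,"spin":0,"claw":1}]' 30; python3 avg.py
```

```text
time_s: 14.3
tool_pos: [0.4869, -0.0004, 0.1676]
tool_rot: [180.0, 0.0, 102.8]
force: [-0.9, -0.7, 2.1]
grip_width: 0.0095
grasp_force: 30.0
tcp [ 4.870e-01 -4.000e-04  1.676e-01] sd [0. 0. 0.] F [-1.  -1.4  4.3] T [-0.29  0.43  0.04] yaw 12.810000000000002 t 14.6
unit frame mm: inner face x -40.4, lateral(tool) 1.1, cover bottom z 20.1
```

The foot rests on the floor with the lip under the ledge (lip x about -62 mm, 4 N on the floor). Next I'll open the fingers part way, raise slightly, and push the tab inward with the front finger.

```bash
python3 -m pendant '[{"tx":0,"ty":0,"tz":-0.02,"spin":0,"claw":0.6},{"tx":0,"ty":0,"tz":0,"spin":0,"claw":0.6},{"tx":0,"ty":0,"tz":0,"spin":0,"claw":0.6},{"tx":0,"ty":0,"tz":0,"spin":0,"claw":0.6},{"tx":0,"ty":0,"tz":-0.12,"spin":0,"claw":0.6},{"tx":0,"ty":0,"tz":0,"spin":0,"claw":0.6}]' 30; python3 avg.py
```

```text
time_s: 15.35
tool_pos: [0.4872, -0.0002, 0.1748]
tool_rot: [179.9, 0.0, 102.8]
force: [1.3, -0.9, 0.8]
grip_width: 0.0349
grasp_force: 0.0
tcp [ 4.867e-01 -2.000e-04  1.742e-01] sd [0.0001 0.     0.0002] F [ 0.3  0.1 -0. ] T [-0.08  0.04  0.01] yaw 12.819999999999993 t 15.65
unit frame mm: inner face x -40.6, lateral(tool) 1.4, cover bottom z 26.7
```

```bash
python3 -m pendant '[{"tx":0,"ty":0.15,"tz":0,"spin":0,"claw":0.6},{"tx":0,"ty":0.15,"tz":0,"spin":0,"claw":0.6},{"tx":0,"ty":0.15,"tz":0,"spin":0,"claw":0.6},{"tx":0,"ty":0.15,"tz":0,"spin":0,"claw":0.6},{"tx":0,"ty":0.15,"tz":0,"spin":0,"claw":0.6},{"tx":0,"ty":0.15,"tz":0,"spin":0,"claw":0.6},{"tx":0,"ty":0,"tz":0,"spin":0,"claw":0.6}]' 30; python3 avg.py
python3 - <<'E'
from h import *
s=cams.read_camera("scene")[:,:,::-1]; cv2.imwrite("pics/v3.png",cv2.resize(s[145:245,290:390],None,fx=5,fy=5,interpolation=cv2.INTER_CUBIC))
E
```

```text
time_s: 16.52
tool_pos: [0.5308, 0.0099, 0.1738]
tool_rot: [-180.0, 0.0, 102.8]
force: [-0.3, 0.1, -0.1]
grip_width: 0.0344
grasp_force: 0.0
tcp [0.5306 0.0098 0.1741] sd [0.0001 0.     0.0001] F [ 0.   0.2 -0.6] T [-0.07  0.04 -0.02] yaw 12.819999999999993 t 16.82
unit frame mm: inner face x 4.5, lateral(tool) 1.4, cover bottom z 26.6
```

View pics/v3.png

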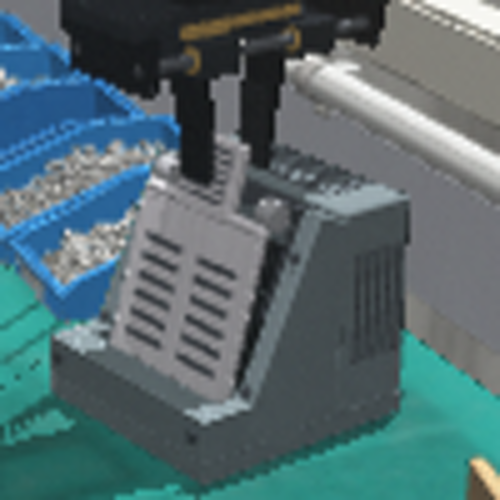

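The picture shows the cover tipped back, with its lip hidden under the ledge and its top leaning on the noses (right nose at crop (270,210)). The front finger is behind the tab's outer side. Now I'll press.

```bash
for i in 1; do python3 -m pendant '[{"tx":0,"ty":0.08,"tz":0,"spin":0,"claw":0.6},{"tx":0,"ty":0.08,"tz":0,"spin":0,"claw":0.6},{"tx":0,"ty":0.08,"tz":0,"spin":0,"claw":0.6},{"tx":0,"ty":0,"tz":0,"spin":0,"claw":0.6}]' 30; done; python3 avg.py; python3 -m pendant '[{"tx":0,"ty":0.08,"tz":0,"spin":0,"claw":0.6},{"tx":0,"ty":0.08,"tz":0,"spin":0,"claw":0.6},{"tx":0,"ty":0,"tz":0,"spin":0,"claw":0.6}]' 30; python3 avg.py
```

```text
time_s: 17.38
tool_pos: [0.5411, 0.0122, 0.1732]
tool_rot: [-179.8, -0.0, 102.8]
force: [-3.2, -2.0, -0.9]
grip_width: 0.0347
grasp_force: 1.5
tcp [0.5418 0.0124 0.1738] sd [0.0003 0.0001 0.0003] F [-3.1 -0.6 -0.9] T [-0.2   0.74  0.01] yaw 12.819999999999993 t 17.68
unit frame mm: inner face x 16.0, lateral(tool) 1.4, cover bottom z 26.3
time_s: 18.05
tool_pos: [0.5513, 0.0146, 0.1746]
tool_rot: [179.9, 0.0, 102.8]
force: [-0.1, 0.3, -0.6]
grip_width: 0.0346
grasp_force: 0.0
tcp [0.5504 0.0143 0.1743] sd [0.0003 0.0001 0.0001] F [-0.2 -0.2 -0.3] T [-0.08  0.02  0.  ] yaw 12.829999999999998 t 18.35
unit frame mm: inner face x 24.8, lateral(tool) 1.4, cover bottom z 26.8
```

It rose to 3 N and then dropped to zero, so it has probably snapped in. I'll press on to confirm it's seated.

```bash
python3 -m pendant '[{"tx":0,"ty":0.08,"tz":0,"spin":0,"claw":0.6},{"tx":0,"ty":0.08,"tz":0,"spin":0,"claw":0.6},{"tx":0,"ty":0.04,"tz":0,"spin":0,"claw":0.6},{"tx":0,"ty":0,"tz":0,"spin":0,"claw":0.6}]' 30; python3 avg.py
```

```text
time_s: 18.85
tool_pos: [0.5565, 0.0157, 0.1734]
tool_rot: [-179.5, -0.1, 102.8]
force: [-9.6, -1.6, 5.5]
grip_width: 0.0351
grasp_force: 5.6
tcp [0.5565 0.0157 0.1735] sd [0. 0. 0.] F [-9.3 -1.4  5.7] T [-0.45  2.32  0.04] yaw 12.790000000000006 t 19.15
unit frame mm: inner face x 31.0, lateral(tool) 1.4, cover bottom z 26.0
```

```bash
python3 -m pendant '[{"tx":0,"ty":0.05,"tz":0,"spin":0,"claw":0.6},{"tx":0,"ty":0.04,"tz":0,"spin":0,"claw":0.6},{"tx":0,"ty":0,"tz":0,"spin":0,"claw":0.6}]' 30; python3 avg.py
```

```text
time_s: 19.52
tool_pos: [0.5573, 0.0158, 0.173]
tool_rot: [-179.0, -0.1, 102.8]
force: [-18.7, -2.7, 11.8]
grip_width: 0.0349
grasp_force: 11.3
tcp [0.5572 0.0158 0.173 ] sd [0. 0. 0.] F [-18.7  -2.6  11.9] T [-0.78  4.68  0.01] yaw 12.75 t 19.82
unit frame mm: inner face x 31.8, lateral(tool) 1.3, cover bottom z 25.5
```

It meets a hard stop: 19 N with only 0.8 mm of travel. Back off, lift clear, and look.

```bash
python3 -m pendant '[{"tx":0,"ty":-0.15,"tz":0,"spin":0,"claw":0.6},{"tx":0,"ty":-0.13,"tz":0,"spin":0,"claw":0.6},{"tx":0,"ty":0,"tz":-0.4,"spin":0,"claw":0.6},{"tx":0,"ty":0,"tz":-0.6,"spin":0,"claw":0.6},{"tx":0,"ty":0,"tz":-0.8,"spin":0,"claw":0.6},{"tx":0.7,"ty":0,"tz":-0.4,"spin":0,"claw":0.6},{"tx":0.8,"ty":0,"tz":0,"spin":0,"claw":0.6},{"tx":0.8,"ty":0,"tz":0,"spin":0,"claw":0.6},{"tx":0.8,"ty":0,"tz":0,"spin":0,"claw":0.6},{"tx":0.8,"ty":0,"tz":0,"spin":0,"claw":0.6}]' 30;  python3 -m pendant '[{"tx":0.8,"ty":0,"tz":0,"spin":0,"claw":0.6},{"tx":0.8,"ty":0,"tz":0,"spin":0,"claw":0.6},{"tx":0,"ty":0,"tz":0,"spin":0,"claw":0.6}]' 30
python3 - <<'E'
from h import *
un=(.528,.0078,0); c=np.cos(np.radians(25)); s_=np.sin(np.radians(25))
def W(p):
    x,y,z=p; return R.from_euler('z',12.8,degrees=True).apply(np.array([-40+x*c+z*s_,y,20-x*s_+z*c])/1e3)+un
def box(x0,x1,y0,y1,z0,z1):
    q=np.array([[x,y,z] for x in(x0,x1) for y in(y0,y1) for z in(z0,z1)],float); return [(q[i],q[j]) for i in range(8) for j in range(i) if (q[i]!=q[j]).sum()==1]
o=[]
for n,(x,y,w,h) in(("top",(266,130,75,90)),("scene",(296,155,85,90))):
    im=cams.read_camera(n)[:,:,::-1]; cv2.imwrite(f"pics/{n}9.png",im)
    a=cv2.resize(im[y:y+h,x:x+w],None,fx=5,fy=5,interpolation=cv2.INTER_CUBIC)
    if n=="scene":
        for p,q in box(-6,-6,-55,55,0,126)+box(-8,2,-25,25,126,166):
            l=[(proj(n,W(k))[0]+.5-[x,y])*5 for k in(p,q)]; cv2.line(a,tuple(int(v) for v in l[0]),tuple(int(v) for v in l[1]),(0,0,255),1,cv2.LINE_AA)
    o.append(a)
cv2.imwrite("pics/v9.png",np.hstack(o))
E
```

```text
time_s: 21.08
tool_pos: [0.5073, 0.2061, 0.2843]
tool_rot: [179.9, -0.0, 102.8]
force: [0.5, 0.4, 0.7]
grip_width: 0.0348
grasp_force: 0.0
time_s: 21.45
tool_pos: [0.4879, 0.287, 0.2837]
tool_rot: [180.0, -0.1, 103.2]
force: [1.4, -0.4, -0.2]
grip_width: 0.0346
grasp_force: 0.0
```

View pics/v9.png

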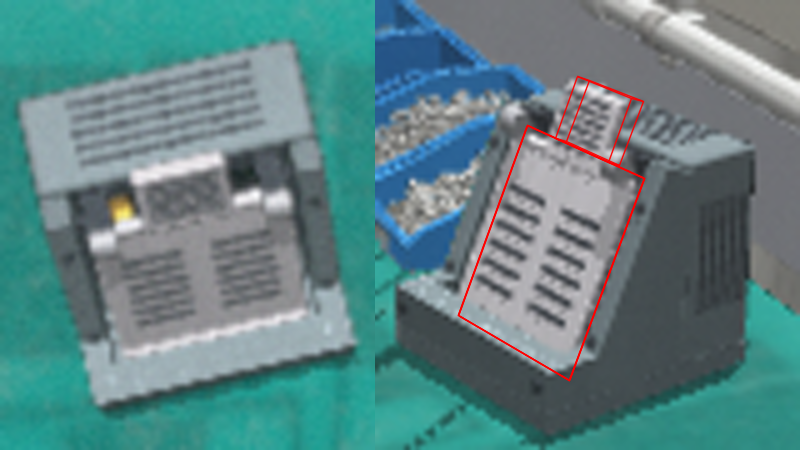

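The picture shows the cover flat in the bay. The noses lie out over its top edge (top crop (105,238) and (275,203)), the scene outline matches the shut pose, and the lip is hidden under the ledge. The arm is clear, so I'm handing in.

```bash
python3 -c "
from cell import env
print(env.sign_off())"
```

```text
the job is handed in; nothing more can be done
None
```

The larger cover is hooked under the ledge, snapped in behind the catch and released, with the arm clear; I handed the job in at about 21.5 s, and the sign-off returned no verdict.

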